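# Hang the headphones on the bedside rail and bolt them in

## Robot

A 6-joint arm with a two-finger parallel gripper is mounted at the origin on the work surface. World frame = base frame: x ahead of the robot, y to its left, z up, the work surface at z = 0. Lengths are in m, angles in rad, forces in N, time in s.
With the tool pointing down it reaches from about 0.25 to 0.725 m from the base axis. Payload 4 kg.
Tool frame: the origin (TCP) lies at the centre of the arm's flange, where the gripper is bolted on; the fingertips stand 173 mm ahead of it and the grasp point (between the pads) lies 155 mm ahead of it; z points along the fingers, y is the line along which they close (so a half turn about z gives the same grasp; the last joint's range is limited). The gripper opens to 85 mm and grips with 20 to 120 N. Pads are 22 mm wide; open, the fingers measure 114 mm over their backs; the gripper's body (76 mm by 85 mm) begins 54 mm behind the grasp point. The pads swing forward as they close: fully open they stand 13 mm farther back than shut.
Start: joints at [1.336, 0.241, 0.005, 1.335, 0, 1.571], TCP at [0.116, 0.486, 0.405] pointing down, gripper open.
Joint ranges: [-2.72, 2.72], [-1.05, 1.87], [-1.09, 1.28], [-1.99, 2.15], [-1.42, 1.44], [-3.14, 3.14]. Speed limits (rad/s): [2.79, 2.79, 3.14, 3.14, 3.14, 3.14].

## Interface

Orientations are given as [roll, pitch, yaw] about the fixed x, y, z axes, in that order (R = Rz(yaw) Ry(pitch) Rx(roll)).
In Python, from workcell import r gives the robot as it stands.
- The arm moves only by the tool apply_moves, never from a script. Its arguments are lists of equal length, an entry for each row: "fingers": the finger opening in mm, from 0 to 85.4; "delta_pos": the shift along the tool's x, y, z scaled (see below), a list of three; "twist": the turn about the tool's z scaled (see below). In form: {"fingers": [fingers, ...], "delta_pos": [[dx, dy, dz], ...], "twist": [twist, ...]}. A call has 1 to 20 rows; each row shifts and turns the commanded pose from where the row before left it, along the tool's axes as they then stand; what a row does not reach is not made up. The controller multiplies each number of a shift by 25 mm and each number of a turn by 8 degrees. A row lasts 1/8 s, in which the tool goes at most 62.5 mm and 10.7 degrees, less where a joint would pass 70% of its speed; a pose out of reach is approached as far as the arm can. A call with a number of a shift or a turn outside -1 to 1 is refused whole. A call with a gripper value outside its range is refused whole. The fingers move at their own pace and stop on an object; "newtons" is the grip in N (left out, the last holds). Time passes only in rows, so rows that do not move let the fingers close. It gives the time, the measured TCP pose, the force, the opening and the grip force at its end, in the units of the state.
- r.observe(): the state, without advancing time (a new reading comes with each control period).
- r.get_image(name): name is "scene" or "top" or "wrist"; returns a dict with "frame" (480x640x3 uint8, red, green, blue), "vfov" (degrees; the focal length in pixels is half the picture's height over the tangent of half this angle, whatever the lens; pixels are square), "cx", "cy" (the principal point, pixels), "pose" (4x4, takes a point from camera to world coordinates); the wrist camera has in their place "hand_eye" (4x4, takes a point from camera to tool coordinates, whose origin is the TCP and whose axes are the flange's). Camera axes: x right, y down, z forward; pixel columns grow to the right and rows downward; lengths in m; the calibration is good to about 2 mm. A picture is of the moment at which its call begins: read the wrist's pose just before it. There is no depth.
- r.hand_in(): hands the job in; it is judged then, once.
The state is a dict: "time_s": time; "joints": joint angles; "joint_vel": joint speeds; "joint_efforts": joint torques, N m; "position": TCP position; "orientation": TCP orientation; "ft_force": force on the tool from outside, world axes, zero at the start; "ft_torque": the same for the moment, N m; "grip_width": opening from 0.0 (shut) to 1.0 (fully open); "finger_force": force on a finger pad.
Only numpy, scipy, OpenCV 4.12 (cv2) and the standard library are available. Lean on these libraries where they do the work, as an engineer would, in place of code of your own. Each camera call takes 0.05 s, during which the arm holds its last target. There are 200 camera calls.

## Task

Pick up the headphones from the camper's nightstand and hang them by their headband over the middle of the rail of the small stand, one ear cup on each side, gently and without dropping them. Let go, and then slide the bolt above the headband fully home into its keeper in the far post, so that they cannot jump off on the road. Leave everything else where it is.

Things in the scene. Friction and masses are not known exactly. Their poses are not given: they have to be found in the camera images.
- headset: Loose black rigid headphones (220 g), standing on their ear cups, arch on top, in own x-z plane. 192 mm wide (x), 64 deep (y), 177 tall; origin on the table midway between the cups. Cups 78 mm tall, inner faces 114 mm apart. Band 26 mm wide (y); its top is a flat grey pad 52 (x) x 26 (y) x 14 mm, z = 163 to 177 mm: pinch it across y. A half turn looks the same.
- crown (a point): Centre of the underside of the headphones' crown pad, 163 mm above the cups' underside; the pad's top is 14 mm higher. Axes as the headphones'.
- stand: Fixed dark wood stand, base 100 x 190 x 16 mm, origin under its centre. Two posts (14 mm thick in y, 30 in x, tops at 248 mm), inner faces at y = -60 and +60 mm; between them along y a round steel rail, 16 mm thick, top 200 mm above the table. A steel bolt slides 31 mm above the rail's top through eyes in the posts, from a track beyond the -y post (to y = -270 mm).
- rail_mid (a point): Middle of the rail, on its top line, where the crown pad's underside should rest. Axes as the stand's: y along the rail towards the keeper, z up.
- keeper (a point): Keeper eye in the post at the stand's +y end (67 mm from the rail's middle), at the height of the bolt's axis (231 mm).
- bolt (a joint): Travel of the bolt (m) towards the stand's +y: 0 = drawn fully back (tip in the -y post), 0.15 = fully home, tip right through the keeper. It stays where it is left and takes about 1.5 N to slide. The rod is 11 mm thick and passes 25 mm above the rail's top.
- bolt_knob (a point): Grip point on the bolt's upright round steel knob (14 mm thick, 44 mm tall above the rod's axis, top 275 mm above the table): on its axis, 32 mm above the rod's axis. Moves with the bolt, from 250 to 100 mm from the rail's middle on the -y side.
- tumbler: Empty stainless steel tumbler, 74 mm across, 110 mm tall, origin under its centre. Bystander, stands under or near the bolt's track.
- pill_case: Slim grey travel pill case with a small spring clip, 50 x 100 x 18 mm. Bystander.
- glasses_case: Red plastic glasses case, 62 x 160 x 42 mm. Bystander.
- ashtray: White ceramic ashtray with some coins, 112 mm across, 32 mm tall. Bystander.
- hair_brush: Wooden hair brush lying on its bristles, 220 mm long, 36 mm tall; origin near the neck, head to its +x. Bystander.
- book: Blue hardback book lying flat, 134 x 194 x 26 mm. Bystander.
- clock: White bedside clock, 50 x 120 x 74 mm. Bystander.
Not all that is in view belongs to the job. What is shaped like the headset but blue is not meant.

How it is judged:
By the outcome, as a careful person would: the job done as asked, in the order asked, and still so for the second after the job is handed in, with the robot touching nothing.
It also fails if it takes over 48 s, if anything falls off the work surface, if the arm or the gripper's body presses on something with over 40 N, if the wrist force passes 120 N, or if a joint passes its speed limit or range.

## Working session

There is one attempt and no reset: what is moved stays moved. The work goes in short steps, Python scripts to look and compute and a tool call to move; the robot and the scene stay as the last step left them, time stands still between calls to the robot, and variables do not carry over. Pictures are saved under pics/ and viewed, at most 10 in all, crops included, and the job is handed in when it is done.

Besides the shell and the picture viewer there is one more tool, called by a JSON object that holds its "op" and its "data". apply_moves: Moves the arm, as the interface text tells. Shifts and turns lie within -1 to 1; 1 stands for 25 mm of shift or 8 degrees of turn. Its arguments: {"type":"object","properties":{"fingers":{"type":"array"},"delta_pos":{"type":"array"},"twist":{"type":"array"},"newtons":{"type":"number"}},"required":["fingers","delta_pos","twist"]}

```bash
mkdir -p pics; cat > h.py <<'E'
import numpy as np,cv2,pickle,sys
from workcell import r
def snap(n,tag):
    o=r.observe() if n=="wrist" else None
    d=r.get_image(n)
    if o is not None:
        from scipy.spatial.transform import Rotation as R
        T=np.eye(4);T[:3,:3]=R.from_euler('xyz',o['orientation']).as_matrix();T[:3,3]=o['position']
        d['pose']=T@np.array(d['hand_eye'])
    pickle.dump({k:d[k] for k in d},open(f'pics/{tag}.pkl','wb'))
    cv2.imwrite(f'pics/{tag}.png',d['frame'][:,:,::-1]);return d
def load(tag): return pickle.load(open(f'pics/{tag}.pkl','rb'))
def ray(d,u,v):
    f=240/np.tan(np.radians(d['vfov'])/2);P=np.array(d['pose'])
    return P[:3,3],P[:3,:3]@np.array([(u-d['cx'])/f,(v-d['cy'])/f,1])
def at(d,u,v,z):
    o,q=ray(d,u,v);return (o+q*(z-o[2])/q[2]).round(4)
def proj(d,p):
    f=240/np.tan(np.radians(d['vfov'])/2);P=np.array(d['pose']);c=P[:3,:3].T@(np.array(p)-P[:3,3])
    return (c[:2]/c[2]*f+[d['cx'],d['cy']]).round(1)
def tri(*obs):
    A=np.zeros((3,3));b=np.zeros(3)
    for d,u,v in obs:
        o,q=ray(d,u,v);q=q/np.linalg.norm(q);M=np.eye(3)-np.outer(q,q);A+=M;b+=M@o
    return np.linalg.solve(A,b).round(4)
def crop(tag,x0,y0,x1,y1,s,out):
    im=cv2.imread(f'pics/{tag}.png')[y0:y1,x0:x1];cv2.imwrite(f'pics/{out}.png',cv2.resize(im,None,fx=s,fy=s,interpolation=cv2.INTER_CUBIC))
E
python3 -c "
from h import *
for n in('scene','top'):
  d=snap(n,n+'0');print(n,d['vfov'],d['cx'],d['cy'],np.array(d['pose']).round(3).tolist())
print(r.observe())"
```

```text
scene 56.1746592184081 317.82811444079124 240.01278950051326 [[-0.3, 0.772, -0.56, 1.187], [0.954, 0.25, -0.166, 0.249], [0.012, -0.584, -0.812, 1.118], [0.0, 0.0, 0.0, 1.0]]
top 48.76691923559856 323.47399879516524 243.1645633812002 [[0.011, -0.994, 0.113, 0.404], [-1.0, -0.011, -0.003, 0.072], [0.004, -0.113, -0.994, 1.308], [0.0, 0.0, 0.0, 1.0]]
{'time_s': 0.1, 'joints': array([1.33600444e+00, 2.41336802e-01, 3.81835441e-03, 1.33518775e+00,
       8.62574724e-06, 1.57078152e+00]), 'joint_vel': array([-0.00028675, -0.00251889,  0.00213478, -0.00065604,  0.00028496,
        0.0012662 ]), 'joint_efforts': array([-2.13470648e-04, -3.73138440e+01,  2.53009558e+01,  1.08710220e-02,
        4.07822699e-05, -1.54462128e-06]), 'position': array([0.11626117, 0.48603903, 0.40388658]), 'orientation': array([-3.13968278e+00, -8.65401902e-06,  2.90681556e+00]), 'ft_force': array([0.69717546, 0.14247111, 0.03329545]), 'ft_torque': array([-0.00071525,  0.01643138, -0.00708235]), 'finger_force': 0.0, 'grip_width': 1.002011778415572}
```

View pics/scene0.png

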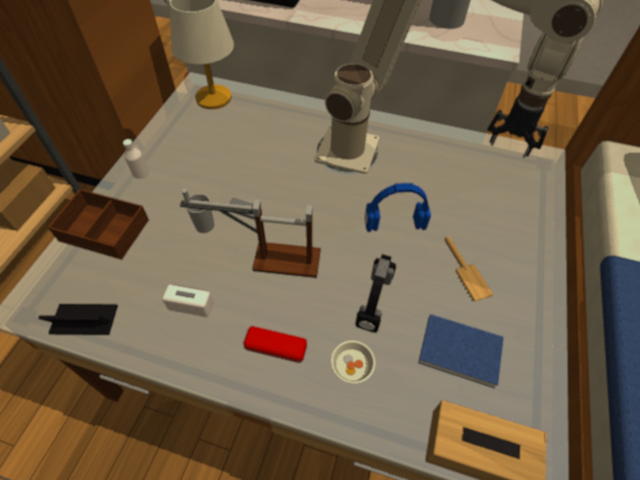

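View pics/top0.png

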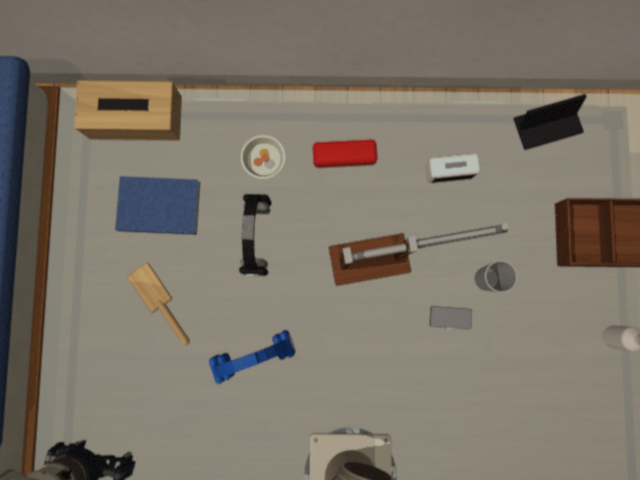

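The scene has two headphone shapes. One is black with a grey pad, at top (249,235) and scene (377,290). The other is blue, at top (252,358) and scene (398,205). The black one fits the description. The stand is at top (370,255), with its bolt track running right to the knob at about (503,229). I'll confirm in an enlarged crop.

```bash
python3 -c "
from h import *
crop('top0',215,180,295,290,5,'a');crop('top0',320,205,520,295,4,'b')
a=cv2.imread('pics/a.png');b=cv2.imread('pics/b.png')
c=np.zeros((600,800,3),np.uint8)
a=cv2.resize(cv2.imread('pics/top0.png')[185:285,230:280],None,fx=4,fy=4,interpolation=cv2.INTER_CUBIC)
b=cv2.resize(cv2.imread('pics/top0.png')[205:295,325:525],None,fx=3,fy=3,interpolation=cv2.INTER_CUBIC)
c[:400,:200]=a;c[:270,200:800]=b
s=cv2.resize(cv2.imread('pics/scene0.png')[250:335,350:405],None,fx=3.8,fy=3.8,interpolation=cv2.INTER_CUBIC)
t=cv2.resize(cv2.imread('pics/scene0.png')[180:280,175:330],None,fx=3.2,fy=3.2,interpolation=cv2.INTER_CUBIC)
c[270:270+t.shape[0],200:200+t.shape[1]]=t[:,:]
c[272:272+s.shape[0],-s.shape[1]:][:, 96-0:]=s[:,96:] if 0 else c[272:272+s.shape[0],-s.shape[1]:][:,96:]
cv2.imwrite('pics/comp.png',c)"
```

```text
(no output)
```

View pics/comp.png

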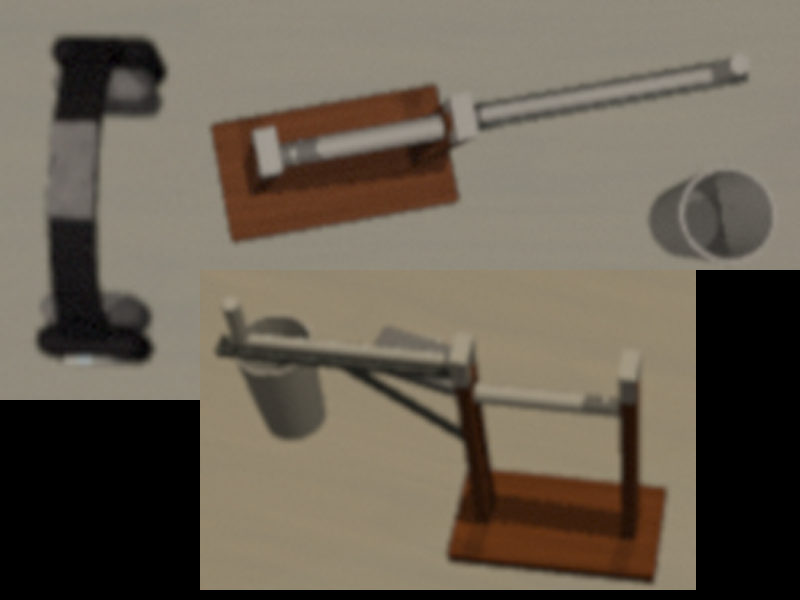

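The crop confirms the black headset with the grey pad, pad centre at top (248.5,227.4). It also shows post tops at (347.3,255) and (412,243.3), and the knob top at (504.7,227).

```bash
python3 -c "
from h import *
t=load('top0');s=load('scene0')
c=[at(t,230+u/4,185+v/4,.177) for u,v in((52,121),(100,122),(96,218),(48,216))]
C=np.mean(c,0);ax=(c[0]+c[1]-c[2]-c[3]);print('pad',C,np.degrees(np.arctan2(ax[1],ax[0])))
# cup ends outer top view
print('scene proj pad',proj(s,C), 'scene crown seen ~ (384,262)')
P=at(t,347.3,255,.248);Q=at(t,412,243.3,.248);K=at(t,504.7,227,.275)
print(P,Q,K,np.linalg.norm(P-Q),'yaw y axis',np.degrees(np.arctan2(*(P-Q)[[1,0]])),np.degrees(np.arctan2(*(P-K)[[1,0]])))
M=(P+Q)/2;print('mid',M,np.linalg.norm((M-K)[:2]))
print(proj(s,P),'309.4,209',proj(s,Q),'256.9,204',proj(s,K),'184.4,190.9')
print('tum',at(t,(728-200)/3+325,215/3+205,.11))
"
```

```text
pad [0.564475 0.2306   0.177   ] -0.8822521820939364
scene proj pad [381.5 265.8] scene crown seen ~ (384,262)
[0.5003 0.0208 0.248 ] [ 0.5254 -0.1095  0.248 ] [ 0.5567 -0.2881  0.275 ] 0.13269551612620525 yaw y axis 100.90346613057169 100.34727931677315
mid [ 0.51285 -0.04435  0.248  ] 0.2476628454169095
[309.  208.4] 309.4,209 [256.9 203.4] 256.9,204 [184.8 188.6] 184.4,190.9
tum [ 0.4675 -0.3342  0.11  ]
```

Both views agree. I'll turn by -12.5° and move to hover over the pad.

{"op": "apply_moves", "data": {"fingers": [85,85,85,85,85,85,85,85,85,85,85,85,85,85,85,85,85,85,85,85], "delta_pos": [[0,0,0],[0,0,0],[-1,-0.55,0],[-1,-0.55,0],[-1,-0.55,0],[-1,-0.55,0],[-1,-0.55,0],[-1,-0.55,0],[-1,-0.55,0],[-1,-0.55,0],[-1,-0.55,0],[-1,-0.55,0],[-1,-0.55,0],[-1,-0.55,0],[-1,-0.55,0],[-1,-0.55,0],[-1,-0.55,0],[-1,-0.55,0],[-1,-0.55,0],[-1,-0.55,0]], "twist": [-0.78,-0.78,0,0,0,0,0,0,0,0,0,0,0,0,0,0,0,0,0,0]}}

```text
time_s: 2.6
position: [0.5627, 0.2306, 0.404]
orientation: [-3.141, -0.001, 3.125]
ft_force: [-0.5, 0.2, -0.2]
grip_width: 0.994
finger_force: 0.0
```

```bash
cat >> h.py <<'E'
def go(x,y,z,yawdeg):
    from scipy.spatial.transform import Rotation as R
    o=r.observe();p=o['position'];M=R.from_euler('xyz',o['orientation']).as_matrix();yaw=np.degrees(np.arctan2(M[1,0],M[0,0]))
    print(o['time_s'],'pos',p.round(4),'yaw',yaw.round(2),'j',o['joints'].round(2),'F',np.round(o['ft_force'],1),'grip',round(float(o['grip_width']),3),round(float(o['finger_force']),1))
    a=(yaw-yawdeg+180)%360-180;print('twist units',round(a/8,2))
    d=np.array([x,y,z])-p
    print('units, axes now',(M.T@d/.025).round(2));c,s=np.cos(np.radians(yawdeg)),np.sin(np.radians(yawdeg))
    print('units, axes after twist',(np.array([c*d[0]+s*d[1],s*d[0]-c*d[1],-d[2]])/.025).round(2))
E
python3 -c "
from h import *
d=snap('wrist','w1');go(.5645,.2306,.34,179.1)
for p in((.5645,.2306,.177),(.5905,.2436,.177),(.5385,.2176,.177)):print(proj(d,p))"
```

```text
2.65 pos [0.5652 0.2288 0.4035] yaw 178.85 j [ 0.39  0.46  0.32  1.43 -0.    0.41] F [3.  0.7 0.9] grip 0.996 0.0
twist units -0.03
units, axes now [0.03 0.08 2.54]
units, axes after twist [0.03 0.07 2.54]
[317.6 261.1]
[341.2 303.9]
[292.3 215.4]
```

View pics/w1.png

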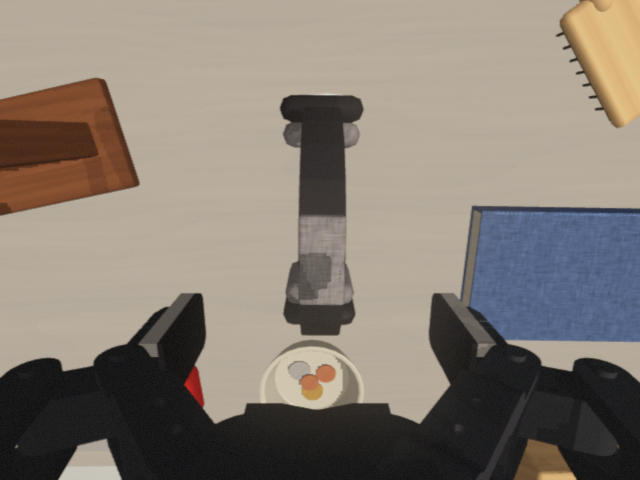

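The wrist view shows the pad corners at about (303,215), (346,215), (346,303) and (299,303), so the centre is (323,259). That is a few mm to the right of the prediction, and the band lines up with the tool.

```bash
python3 -c "
from h import *
d=load('w1');c=[at(d,u,v,.177) for u,v in((303,215),(346,215),(346,303),(299,303))]
print(np.array(c),np.mean(c,0));t=load('top0');print(tri((d,323,259),(t,248.5,227.4)))"
```

```text
[[0.5384 0.2233 0.177 ]
 [0.5388 0.2462 0.177 ]
 [0.59   0.2464 0.177 ]
 [0.5896 0.2196 0.177 ]] [0.5642   0.233875 0.177   ]
[0.5662 0.2329 0.1671]
```

{"op": "apply_moves", "data": {"fingers": [85,85,85,85,60,40,20,20,20,20,20], "delta_pos": [[0.03,0.16,0.6],[0,0,0.8],[0,0,0.8],[0,0,0.34],[0,0,0],[0,0,0],[0,0,0],[0,0,0],[0,0,0],[0,0,0],[0,0,0]], "twist": [0,0,0,0,0,0,0,0,0,0,0], "newtons": 40}}

```text
time_s: 4.03
position: [0.5616, 0.2351, 0.3423]
orientation: [3.141, 0.002, 3.124]
ft_force: [-0.7, -0.9, 5.4]
grip_width: 0.29
finger_force: 40.9
```

```bash
python3 -c "
from h import *
go(.5645,.233,.452,179.1);d=snap('wrist','w2');s=snap('scene','s2');crop('s2',320,200,460,340,4,'s2c')
w=cv2.imread('pics/w2.png');a=cv2.imread('pics/s2c.png')
c=np.zeros((560,800,3),np.uint8);c[:480,:400]=w[:,120:520];c[:560,400:]=a[:,80:480];cv2.imwrite('pics/c2.png',c)"
```

```text
4.025 pos [0.5616 0.2351 0.3423] yaw 179.01 j [ 0.4   0.49  0.2   1.28 -0.    0.41] F [-0.7 -0.9  5.4] grip 0.29 40.9
twist units -0.01
units, axes now [-0.12 -0.08 -4.39]
units, axes after twist [-0.12 -0.08 -4.39]
```

View pics/c2.png

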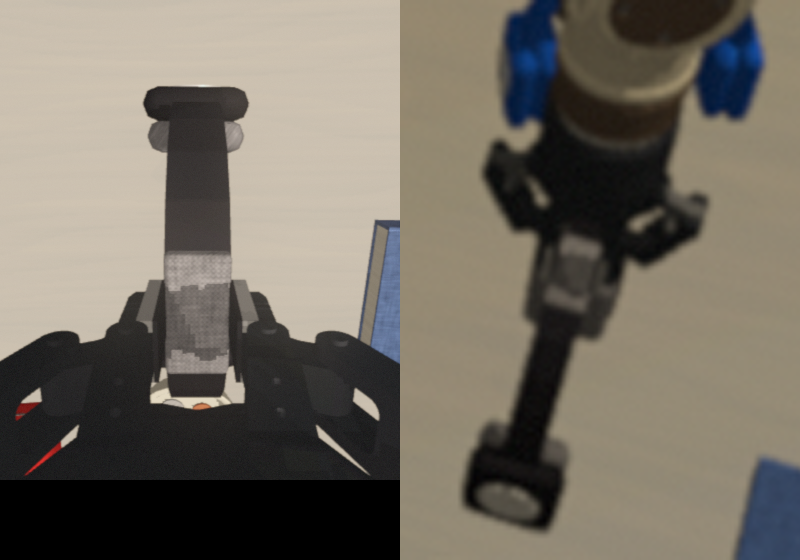

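The pad is held centrally between the fingers, opening about 25 mm. Now I'll work out the pad offset in the tool and lift.

{"op": "apply_moves", "data": {"fingers": [20,20,20,20,20,20,20,20,20], "delta_pos": [[0,0,-0.2],[0,0,-0.4],[0,0,-0.6],[0,0,-0.8],[0,0,-0.8],[0,0,-0.8],[0,0,-0.6],[0,0,-0.4],[0,0,0]], "twist": [0,0,0,0,0,0,0,0,0]}}

```text
time_s: 5.25
position: [0.5615, 0.2353, 0.4574]
orientation: [3.141, 0.002, 3.125]
ft_force: [-0.0, -0.6, -1.9]
grip_width: 0.288
finger_force: 40.1
```

```bash
python3 -c "
from h import *
d=load('w2');H=np.array(d['hand_eye']);d['pose']=H
for z in(.163,.167):
  c=[at(d,u,v,z) for u,v in((285,255),(352,255),(352,373),(285,373))];print(np.mean(c,0),(c[1]-c[0]),c[3]-c[0])
go(.513-.0505,-.0443+.275,.452,190.4)
M=np.array([.51285,-.04435]);ya=np.array([np.cos(np.radians(100.5)),np.sin(np.radians(100.5))])
w=snap('wrist','w3');c=w['frame'];cv2.imwrite('pics/w3.png',c[:,:,::-1])
"
```

```text
[-0.00225   0.000425  0.163   ] [0.     0.0248 0.    ] [-0.0505 -0.0012  0.    ]
[-0.00435  0.00045  0.167  ] [0.     0.0256 0.    ] [-0.0521 -0.0011  0.    ]
5.25 pos [0.5615 0.2353 0.4574] yaw 179.03 j [ 0.4   0.46  0.45  1.56 -0.    0.41] F [-0.  -0.6 -1.9] grip 0.288 40.1
twist units -1.42
units, axes now [ 3.96 -0.25  0.21]
units, axes after twist [3.93 0.54 0.22]
```

View pics/w3.png

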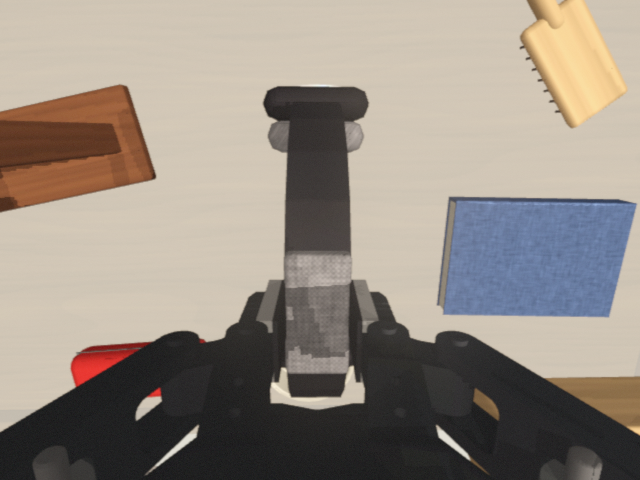

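```bash
python3 -c "
from h import *
d=load('w3');a=at(d,127,85,.016);b=at(d,156,179,.016);d1=load('w1');a1=at(d1,103,79,.016);b1=at(d1,138,184,.016)
ya=np.array([np.cos(np.radians(100.5)),np.sin(np.radians(100.5)),0])
for p,q in((a,b),(a1,b1)):
  v=q-p;print(p,q,np.linalg.norm(v),np.degrees(np.arctan2(v[1],v[0])),(p+q)/2-.095*ya)
t=load('top0');P=lambda u,v:at(t,(u-200)/3+325,v/3+205,.016)
c=[P(213,124),P(234,240),P(457,200),P(436,86)];print(np.array(c),np.mean(c,0))
"
```

```text
[0.4477 0.0443 0.016 ] [0.5433 0.0612 0.016 ] 0.09708228468675428 10.025073833845745 [ 0.51281237 -0.04065922  0.016     ]
[0.4482 0.0433 0.016 ] [0.5413 0.061  0.016 ] 0.09476761050063467 10.764500718610005 [ 0.51206237 -0.04125922  0.016     ]
[[ 0.5424  0.0537  0.016 ]
 [ 0.4479  0.0358  0.016 ]
 [ 0.4824 -0.1455  0.016 ]
 [ 0.5758 -0.129   0.016 ]] [ 0.512125 -0.04625   0.016   ]
```

{"op": "apply_moves", "data": {"fingers": [20,20,20,20,20,20,20,20,20,20,20,20,20,20,20,20,20,20,20,20], "delta_pos": [[0,0,0],[0,0,0],[0,0,0],[0.3,-0.4,0],[0.6,-0.8,0],[0.6,-0.8,0],[0.6,-0.8,0],[0.6,-0.8,0],[0.6,-0.8,0],[0.6,-0.8,0],[0.2,-0.2,0],[0,-0.4,0],[0,-0.7,0],[0,-0.8,0],[0,-0.8,0],[0,-0.8,0],[0,-0.8,0],[0,-0.6,0],[0,-0.3,0],[0,0,0]], "twist": [-0.4,-0.6,-0.42,0,0,0,0,0,0,0,0,0,0,0,0,0,0,0,0,0]}}

```text
time_s: 7.8
position: [0.5085, -0.0443, 0.4561]
orientation: [3.141, -0.0, -2.961]
ft_force: [-0.3, -0.4, -2.6]
grip_width: 0.289
finger_force: 40.1
```

```bash
python3 -c "
from h import *
go(.509,-.0435,.379,190.4);w=snap('wrist','w4');s=snap('scene','s4');t=snap('top','t4')
c=np.zeros((600,800,3),np.uint8);c[:480,:400]=cv2.imread('pics/w4.png')[:,120:520];c[:480,400:]=cv2.resize(cv2.imread('pics/s4.png')[160:300,225:342],(400,480),interpolation=cv2.INTER_CUBIC);cv2.imwrite('pics/c4.png',c)
M=np.array([.5125,-.043])
for sg in(-1,1):
  e=M+sg*.067*np.array([-.1822,.9833]);print('post',sg,proj(w,(*e,.248)),proj(s,(*e,.248)))
"
```

```text
7.8 pos [ 0.5085 -0.0443  0.4561] yaw -169.65 j [-0.09  0.25  0.15  1.47  0.   -0.27] F [-0.3 -0.4 -2.6] grip 0.289 40.1
twist units -0.01
units, axes now [-0.03  0.03  3.08]
units, axes after twist [-0.03  0.03  3.08]
post -1 [185.5 278.1] [257.3 203.2]
post 1 [451.  277.3] [309.8 208.6]
```

View pics/c4.png

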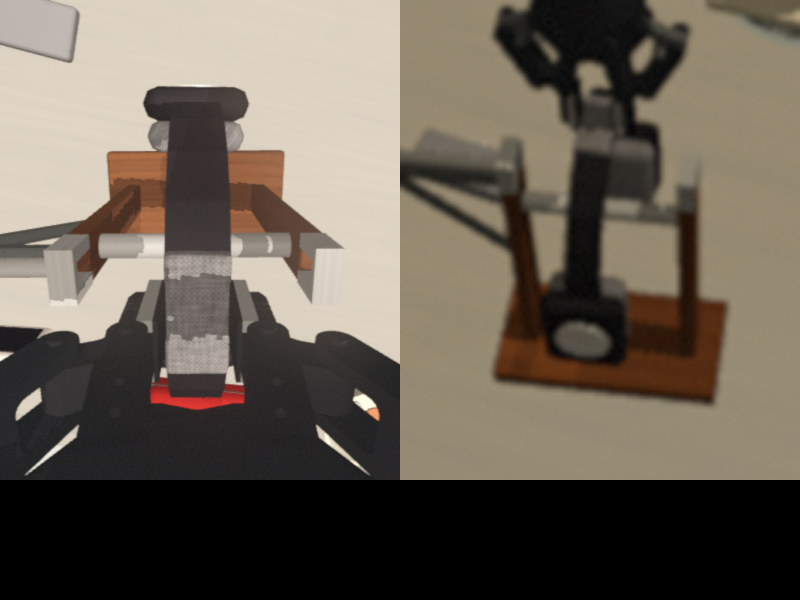

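The pad is centred between the posts, which sit at wrist (184,270) and (447,275). Now I'll lower it.

{"op": "apply_moves", "data": {"fingers": [20,20,20,20,20,20,20,20,20,20], "delta_pos": [[0.06,-0.03,0.3],[0,0,0.5],[0,0,0.6],[0,0,0.6],[0,0,0.4],[0,0,0.25],[0,0,0.15],[0,0,0.08],[0,0,0],[0,0,0]], "twist": [0,0,0,0,0,0,0,0,0,0]}}

```text
time_s: 9.2
position: [0.5071, -0.045, 0.3846]
orientation: [-3.141, 0.001, -2.96]
ft_force: [0.1, 0.5, -1.6]
grip_width: 0.283
finger_force: 40.0
```

{"op": "apply_moves", "data": {"fingers": [20,20,20,20], "delta_pos": [[0,0,0.06],[0,0,0.06],[0,0,0.04],[0,0,0]], "twist": [0,0,0,0]}}

```text
time_s: 9.7
position: [0.507, -0.0449, 0.3801]
orientation: [3.142, -0.0, -2.96]
ft_force: [0.2, 0.3, -2.5]
grip_width: 0.287
finger_force: 40.1
```

{"op": "apply_moves", "data": {"fingers": [20,20,20], "delta_pos": [[0,0,0.05],[0,0,0.03],[0,0,0]], "twist": [0,0,0]}}

```text
time_s: 10.07
position: [0.507, -0.045, 0.3789]
orientation: [-3.141, 0.001, -2.96]
ft_force: [-2.5, -1.1, 4.2]
grip_width: 0.287
finger_force: 40.6
```

It made contact at the predicted height. I'll open a little, settle, then rise.

{"op": "apply_moves", "data": {"fingers": [29,33,40,50,50,50], "delta_pos": [[0,0,0],[0,0,0],[0,0,0],[0,0,0],[0,0,0],[0,0,0]], "twist": [0,0,0,0,0,0]}}

```text
time_s: 10.82
position: [0.507, -0.045, 0.3782]
orientation: [-3.142, 0.0, -2.96]
ft_force: [-0.1, 0.1, -1.0]
grip_width: 0.585
finger_force: 0.0
```

```bash
python3 -c "
from h import *
w=snap('wrist','w5');s=snap('scene','s5')
c=np.zeros((480,800,3),np.uint8);c[:480,:400]=cv2.imread('pics/w5.png')[:,120:520];c[:480,400:]=cv2.resize(cv2.imread('pics/s5.png')[160:300,225:342],(400,480),interpolation=cv2.INTER_CUBIC);cv2.imwrite('pics/c5.png',c)
"
```

```text
(no output)
```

View pics/c5.png

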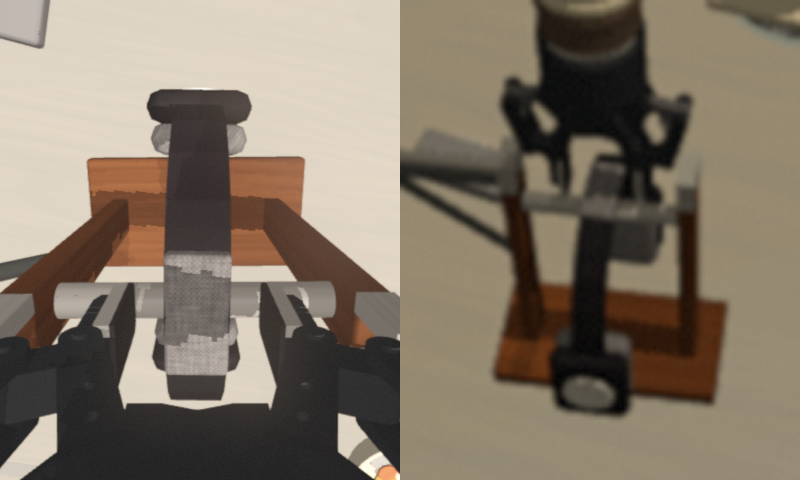

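The headset rests on the rail and the fingers are clear of it. I'll rise, then move above the knob.

{"op": "apply_moves", "data": {"fingers": [50,50,50,50,50,50,50,50,50,50,50,50,50,50,50,50,50,50,50], "delta_pos": [[0,0,-0.2],[0,0,-0.4],[0,0,-0.7],[0,0,-0.9],[0,0,-0.9],[0,0,-0.9],[0,0,-0.2],[-0.02,-0.5,0],[-0.02,-0.8,0],[-0.02,-1,0],[-0.02,-1,0],[-0.02,-1,0],[-0.02,-1,0],[-0.02,-1,0],[-0.02,-1,0],[-0.02,-1,0],[-0.02,-1,0],[-0.01,-0.64,0],[0,0,0]], "twist": [0,0,0,0,0,0,0,0,0,0,0,0,0,0,0,0,0,0,0]}}

```text
time_s: 13.3
position: [0.5566, -0.2909, 0.4812]
orientation: [3.14, -0.002, -2.963]
ft_force: [-0.3, -0.1, 0.1]
grip_width: 0.585
finger_force: 0.0
```

{"op": "apply_moves", "data": {"fingers": [60,60,60,60,60,60,60,60,60,60,60,60,60,60], "delta_pos": [[0,0,0],[0,0,0],[0,0,0],[0,0,0],[0,0,0],[0,0,0],[0,0,0],[0,0,0],[0,0,0],[0,0,0],[0,0,0],[0,0,0],[0,0,0],[0,0,0]], "twist": [0.6,0.95,0.95,0.95,0.95,0.95,0.95,0.95,0.95,0.95,0.95,0.85,0.3,0]}}

```text
time_s: 15.05
position: [0.5567, -0.2883, 0.4828]
orientation: [-3.141, -0.001, 1.753]
ft_force: [-0.7, 0.3, -1.0]
grip_width: 0.704
finger_force: 0.0
```

```bash
python3 -c "
from h import *
go(.5576,-.2888,.42,100.5);w=snap('wrist','w6');s=snap('scene','s6')
print(proj(w,(.5576,-.2888,.275)))
c=np.zeros((480,800,3),np.uint8);c[:480,:400]=cv2.imread('pics/w6.png')[:,120:520];c[:480,400:]=cv2.resize(cv2.imread('pics/s6.png')[150:310,165:345],(400,480),interpolation=cv2.INTER_CUBIC);cv2.imwrite('pics/c6.png',c)
"
```

```text
15.05 pos [ 0.5567 -0.2883  0.4828] yaw 100.43 j [-0.48  0.5   0.59  1.66  0.    0.91] F [-0.7  0.3 -1. ] grip 0.704 0.0
twist units -0.01
units, axes now [-0.03  0.03  2.51]
units, axes after twist [-0.02  0.03  2.51]
[319.6 270.6]
```

View pics/c6.png

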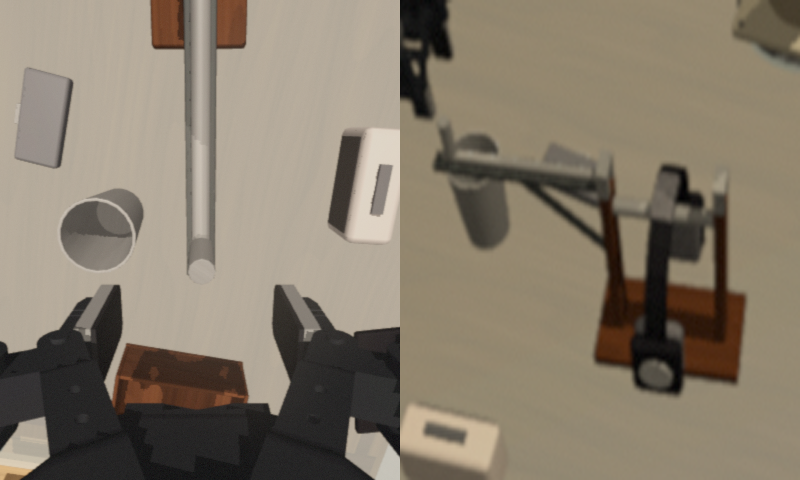

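The knob top at wrist (321,271) matches the prediction, and the headset hangs on the rail. I'll lower and pinch the knob.

{"op": "apply_moves", "data": {"fingers": [60,60,60,60,60,40,25,8,8,8,8,8], "delta_pos": [[0,0.03,0.4],[0,0,0.7],[0,0,0.7],[0,0,0.5],[0,0,0.2],[0,0,0],[0,0,0],[0,0,0],[0,0,0],[0,0,0],[0,0,0],[0,0,0]], "twist": [0,0,0,0,0,0,0,0,0,0,0,0], "newtons": 30}}

```text
time_s: 16.65
position: [0.5582, -0.2882, 0.4216]
orientation: [3.139, 0.001, 1.752]
ft_force: [5.8, 1.1, 3.6]
grip_width: 0.149
finger_force: 29.7
```

{"op": "apply_moves", "data": {"fingers": [8,8,8,8,8,8,8,8,8], "delta_pos": [[0.2,0,0],[0.4,0,0],[0.5,0,0],[0.5,0,0],[0.5,0,0],[0.5,0,0],[0.4,0,0],[0.2,0,0],[0,0,0]], "twist": [0,0,0,0,0,0,0,0,0]}}

```text
time_s: 17.77
position: [0.5434, -0.2088, 0.4216]
orientation: [3.14, -0.0, 1.753]
ft_force: [5.1, 1.2, 5.6]
grip_width: 0.155
finger_force: 30.0
```

{"op": "apply_moves", "data": {"fingers": [8,8,8,8,8,8,8,8,8,8], "delta_pos": [[0.2,0,0],[0.4,0,0],[0.5,0,0],[0.5,0,0],[0.4,0,0],[0.3,0,0],[0.2,0,0],[0.2,0,0],[0.1,0,0],[0,0,0]], "twist": [0,0,0,0,0,0,0,0,0,0]}}

```text
time_s: 19.02
position: [0.5309, -0.1421, 0.4216]
orientation: [3.14, 0.006, 1.751]
ft_force: [5.1, -6.1, 4.8]
grip_width: 0.149
finger_force: 29.9
```

{"op": "apply_moves", "data": {"fingers": [8,8,8], "delta_pos": [[0.1,0,0],[0.1,0,0],[0,0,0]], "twist": [0,0,0]}}

```text
time_s: 19.4
position: [0.5306, -0.1404, 0.4216]
orientation: [3.14, 0.015, 1.747]
ft_force: [6.9, -19.0, 2.3]
grip_width: 0.148
finger_force: 29.6
```

That is the end stop: 150 mm travelled and the force is rising. I'll relieve the push, release and rise.

{"op": "apply_moves", "data": {"fingers": [8,25,50,50,50,50,50,50,50,50,50], "delta_pos": [[-0.12,0,0],[0,0,0],[0,0,0],[0,0,0],[0,0,0],[0,0,-0.3],[0,0,-0.7],[0,0,-0.9],[0,0,-0.9],[0,0,-0.9],[0,0,0]], "twist": [0,0,0,0,0,0,0,0,0,0,0]}}

```text
time_s: 20.78
position: [0.5304, -0.1387, 0.5156]
orientation: [3.137, 0.002, 1.752]
ft_force: [-0.2, -0.5, -0.7]
grip_width: 0.59
finger_force: 0.0
```

{"op": "apply_moves", "data": {"fingers": [50,50,50,50,50,50,50,50], "delta_pos": [[-0.5,0,0],[-0.8,0,0],[-0.9,0,0],[-0.9,0,0],[-0.9,0,0],[-0.8,0,0],[-0.4,0,0],[0,0,0]], "twist": [0,0,0,0,0,0,0,0]}}

```text
time_s: 21.78
position: [0.5537, -0.268, 0.5123]
orientation: [-3.141, -0.001, 1.75]
ft_force: [-0.2, 0.1, 0.1]
grip_width: 0.584
finger_force: 0.0
```

```bash
python3 -c "
from h import *
w=snap('wrist','w7');s=snap('scene','s7');t=snap('top','t7')
M=np.array([.512,-.043])
e=M-.1*np.array([-.1822,.9833]);print('knob home',proj(w,(*e,.275)),proj(s,(*e,.275)),proj(t,(*e,.275)),r.observe()['time_s'])
c=np.zeros((600,800,3),np.uint8);c[:480,:400]=cv2.resize(cv2.imread('pics/t7.png')[190:310,320:420],(400,480),interpolation=cv2.INTER_CUBIC);c[:480,400:]=cv2.resize(cv2.imread('pics/s7.png')[160:300,225:342],(400,480),interpolation=cv2.INTER_CUBIC);cv2.imwrite('pics/c7.png',c[:480])
"
```

```text
knob home [317.   -1.5] [243.2 194.7] [430.5 239.5] 21.925
```

View pics/c7.png

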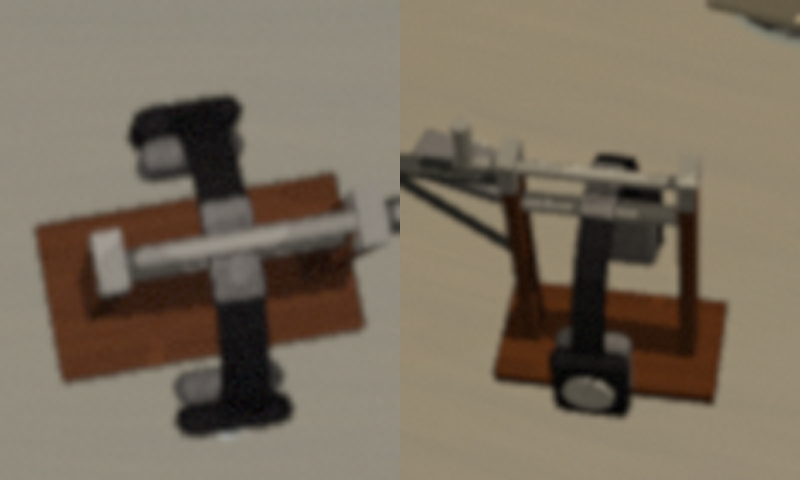

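The bolt passes over the headband into the far post. The knob is at scene (242.6,197), close to the predicted home position of (243,195).

```bash
python3 -c "
from workcell import r
print(r.hand_in())"
```

```text
the job is handed in; nothing more can be done
None
```

The black headphones hang by their headband over the middle of the rail, one ear cup on each side, and the bolt was slid 150 mm to its end stop in the keeper; I handed the job in at about 22 s with the robot clear of everything.

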